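Put the drill case away

ROBOT

A 6-joint arm with a two-finger parallel gripper is mounted at the origin on a cart in front of the work surface, level with it; the furniture and walls round the work are solid. World frame = base frame: x ahead of the robot, y to its left, z up, the work surface at z = 0. Lengths are in m, angles in rad, forces in N, time in s.
With the tool pointing down it reaches from about 0.35 to 0.775 m from the base axis. Payload 7.3 kg.
Tool frame: the origin (TCP) lies midway between the tips of the shut fingers; the grasp point (between the pads) lies 19 mm behind it; z points along the fingers, y is the line along which they close (so a half turn about z gives the same grasp; the last joint's range is limited). The gripper opens to 92 mm and grips with 3 to 60 N. Pads are 19 mm wide; open, the fingers measure 130 mm over their backs; the gripper's body (75 mm by 190 mm) begins 47 mm behind the grasp point.
Start: joints at [1.003, 0.342, 1.524, -0, 1.275, -0.146], TCP at [0.215, 0.479, 0.189] pointing down, gripper open.
Joint ranges: [-2.53, 2.53], [-0.77, 2.02], [0.04, 2.7], [-1, 4.14], [0.28, 2.66], [-3.11, 3.11]. Speed limits (rad/s): [2.57, 2.57, 3.14, 3.14, 3.14, 3.14].

INTERFACE

Orientations are given as [roll, pitch, yaw] about the fixed x, y, z axes, in that order (R = Rz(yaw) Ry(pitch) Rx(roll)).
In Python, from cell import monitor, vision, workorder gives the robot as it stands.
- The arm moves only by the tool move_arm, never from a script. Its argument "rows" is a list of rows, each a list of 5 numbers: the shift along the world's x, y, z in mm, then the turn about the world's z in rad, then the closure, from -1 (fully open) to 1 (shut). A call has 1 to 12 rows; each row shifts and turns the commanded pose from where the row before left it; what a row does not reach is not made up. A row lasts 1/10 s, in which the tool goes at most 50 mm and 8.59 degrees, less where a joint would pass 70% of its speed; a pose out of reach is approached as far as the arm can. A call is refused whole if a number of a shift passes 50 or a number of a turn 0.15, either way. A call with a gripper value outside its range is refused whole. The fingers move at their own pace and stop on an object; "newtons" is the grip in N (left out, the last holds). Time passes only in rows, so rows that do not move let the fingers close. It gives the time, the measured TCP pose, the force, the opening and the grip force at its end, in the units of the state.
- monitor.observe(): the state, without advancing time (a new reading comes with each control period).
- vision.read_camera(name): name is "scene" or "side" or "wrist"; returns the picture (384x512x3 uint8, red, green, blue); there is no depth.
- vision.get_calibration(name): a dict with "K" (3x3 intrinsics, pixels), "T" (4x4, takes a point from camera to world coordinates); the wrist camera has in their place "mount" (4x4, takes a point from camera to tool coordinates, whose origin is the TCP and whose axes are the flange's). Camera axes: x right, y up, looking along -z (the intrinsics and any distortion apply to the point x, -y, -z); pixel columns grow to the right and rows downward; lengths in m; the calibration is good to about 2 mm. A picture is of the moment at which its call begins: read the wrist's pose just before it. get_calibration takes no time and is no camera call.
- workorder.hand_in(): hands the job in; it is judged then, once.
The state is a dict: "time": time; "qpos": joint angles; "qvel": joint speeds; "joint_efforts": joint torques, N m; "tool_pos": TCP position; "tool_rot": TCP orientation; "contact_force": force on the tool from outside, world axes, zero at the start; "torque": the same for the moment, N m; "opening": finger opening in m; "grip_force": force on a finger pad.
Only numpy, scipy, OpenCV 4.12 (cv2) and the standard library are available. Lean on these libraries where they do the work, as an engineer would, in place of code of your own. Each camera call takes 0.05 s, during which the arm holds its last target. There are 200 camera calls.

TASK

Close up the small drill case on the bench: push its upright rack of drills down flat into the tray first, then swing the open lid over it and press the lid's front edge down until it snaps fully shut under the spring catch. Only push with the fingers: do not lift the case or shove it from its place, do not bring the lid down while the rack still stands, and leave the padlock, the keys and the oil bottle undisturbed.

Things in the scene. Friction and masses are not known exactly. Their poses are not given: they have to be found in the camera images.
- drill_case: Grey sheet-steel drill case, loose but heavy (1.6 kg; slides at roughly 8 N sideways). Tray 90 mm (x) by 120 mm (y), rim 32 mm above the bench; shut, 46 mm high. Origin: centre of the underside. Its x axis points from the front (catch side) to the lid's hinge side, y along the front, z up. It stands turned: front roughly left, hinge right.
- drill_rack (a joint): Rack angle, rad: 0 = flat in the tray, 1.57 = upright, starts at 1.35 to 1.65. Bright steel plate 106 mm wide, 66 mm from hinge to edge, hinged along the case's y at rack_hinge; it folds towards the lid, to the case's +x. Stiff hinge: stays where left; about 2 N at the edge moves it.
- rack_hinge (a point): Middle of the rack's hinge line, at (-35, 0, 18) mm in the case's frame; its axes are those of the case.
- rack_edge (a point): Middle of the rack's rolled top edge (3.5 mm radius), 66 mm from its hinge; moves with the rack. The rack's front face (up when flat) carries nine drills, ending 38 to 54 mm from the hinge; drills and rails stand 12 mm proud of the hinge plane up to 29 mm from the hinge, 7 to 9 mm beyond; then bare plate, 1 mm.
- case_lid (a joint): Lid angle, rad: 0 = fully shut, 1.57 = upright, starts at 1.75 to 1.97 (leaning back). Grey pan 120 mm wide, stiff hinge: stays at any angle; 1 to 3 N at its edge moves it. At about 0.12 its bead lands on the catch; about 8 to 12 N pressed down near the front edge then snaps it past to 0, where it stays. A raised rack blocks it at about 0.6.
- lid_hinge (a point): Middle of the lid's hinge line, at (45, 0, 32) mm in the case's frame; its axes are those of the case.
- lid_edge (a point): Middle of the lid's front edge on its outer face: 90 mm from the hinge along the lid and 14 mm out from the hinge plane; moves with the lid (top rim when the lid stands open).
- padlock: Brass padlock lying flat, 68 x 45 x 21 mm, nearer the robot than the case; leave alone. Origin: underside, under the upper part of the body.
- keys: Split ring with four keys lying flat, 73 x 127 x 10 mm, front left of the case; leave alone. Origin: middle of the underside.
- oil_bottle: Small standing oil bottle with a red spout, 40 mm wide, 123 mm high, far far far far far far far right of the case; leave alone. Origin: middle of the underside.
- catch (a point): Nose of the bright spring catch in the middle of the case's front, 50 mm before its centre and 42 mm up; the catch is 26 mm wide, its thumb lip reaches 54 mm up and about 12 mm before the front wall. It yields outwards as the lid's bead is pressed past it.

How it is judged:
By the outcome, as a careful person would: the job done as asked, in the order asked, and still so for the second after the job is handed in, with the robot touching nothing.
It also fails if it takes over 50 s, if anything falls off the work surface, if the arm or the gripper's body presses on something with over 40 N, if the wrist force passes 120 N, or if a joint passes its speed limit or range.

## Working session

There is one attempt and no reset: what is moved stays moved. The work goes in short steps, Python scripts to look and compute and a tool call to move; the robot and the scene stay as the last step left them, time stands still between calls to the robot, and variables do not carry over. Pictures are saved under pics/ and viewed, at most 10 in all, crops included, and the job is handed in when it is done.

Besides the shell and the picture viewer there is one more tool, called after "Emit:" as name(argument=value, ...) on one line, values as JSON. move_arm: Moves the arm, as the interface text tells. Its arguments: {"type":"object","properties":{"rows":{"type":"array","items":{"type":"array","items":{"type":"number"}}},"newtons":{"type":"number"}},"required":["rows"]}

```bash
mkdir -p pics; cat > h.py <<'E'
import numpy as np, cv2
from cell import monitor, vision, workorder
def save(n,f):
    im=vision.read_camera(n); cv2.imwrite(f'pics/{f}.png',im[:,:,::-1]); return im
def proj(n,P):
    c=vision.get_calibration(n); K=np.array(c['K']);T=np.array(c['T'])
    p=(np.atleast_2d(P)-T[:3,3])@T[:3,:3]; p=p*[1,-1,-1]; q=p@K.T
    return q[:,:2]/q[:,2:]
def ray(n,uv,z):
    c=vision.get_calibration(n); K=np.array(c['K']);T=np.array(c['T'])
    d=np.linalg.inv(K)@[uv[0],uv[1],1]; d=T[:3,:3]@(d*[1,-1,-1]); o=T[:3,3]
    return o+d*(z-o[2])/d[2]
E
python3 - <<'E'
from h import *
for n in('scene','side'):
    save(n,n+'0'); c=vision.get_calibration(n); print(n,{k:np.round(v,3).tolist() if k in 'KT' else v for k,v in c.items()})
s=monitor.observe();print(s['tool_pos'],s['tool_rot'],s['time'],s['opening'])
E
```

```text
scene {'K': [[383.025, 0.0, 254.933], [0.0, 383.025, 191.005], [0.0, 0.0, 1.0]], 'T': [[0.808, 0.446, -0.384, 0.186], [-0.589, 0.606, -0.536, -0.379], [-0.006, 0.659, 0.752, 0.686], [0.0, 0.0, 0.0, 1.0]]}
side {'K': [[361.608, 0.0, 251.544], [0.0, 361.608, 192.936], [0.0, 0.0, 1.0]], 'T': [[0.937, -0.258, 0.234, 0.708], [0.348, 0.665, -0.661, -0.49], [0.015, 0.701, 0.713, 0.654], [0.0, 0.0, 0.0, 1.0]]}
[0.21468761 0.47865372 0.18814083] [-3.14028506e+00 -1.90593221e-04  2.71982175e+00] 0.1 0.09167140609020377
```

View pics/scene0.png

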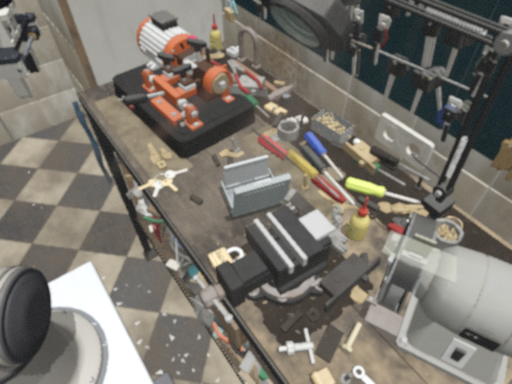

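View pics/side0.png

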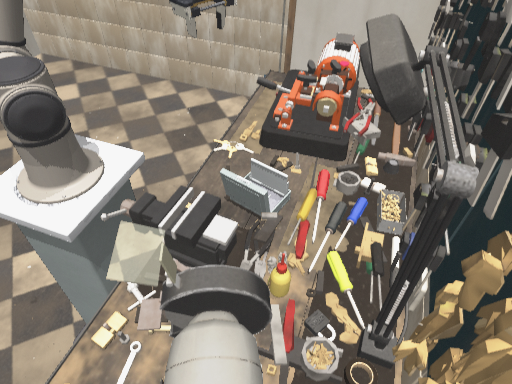

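The case is at about (255,187) in both pictures. The padlock is at scene (226,255), the keys at scene (163,181) and the oil bottle at scene (359,222). I'll enlarge the case.

```bash
python3 - <<'E'
from h import *
a=cv2.imread('pics/scene0.png')[145:225,205:305]; b=cv2.imread('pics/side0.png')[145:225,205:305]
cv2.imwrite('pics/c0.png',np.vstack([cv2.resize(x,(750,300*2),interpolation=cv2.INTER_CUBIC)[::1] for x in(a,)]))
cv2.imwrite('pics/c1.png',cv2.resize(b,(750,600),interpolation=cv2.INTER_CUBIC))
for n,uv in(('scene',(255,190)),('side',(255,195))): print(ray(n,uv,.03))
print(ray('scene',(232,215),0),ray('scene',(288,190),.1))
E
```

```text
[0.52326349 0.09085604 0.03      ]
[0.51316175 0.08560737 0.03      ]
[ 4.52535540e-01  8.23207302e-02 -1.11022302e-16] [0.54145289 0.00086648 0.1       ]
```

View pics/c0.png

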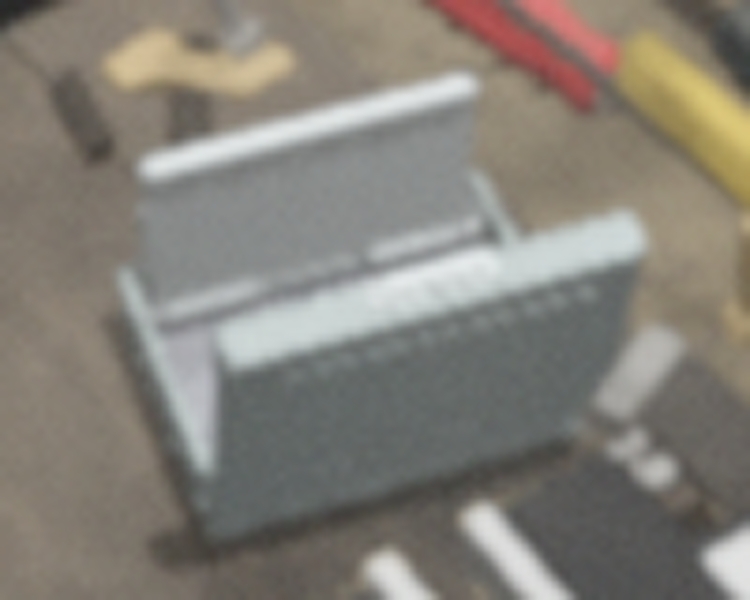

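View pics/c1.png

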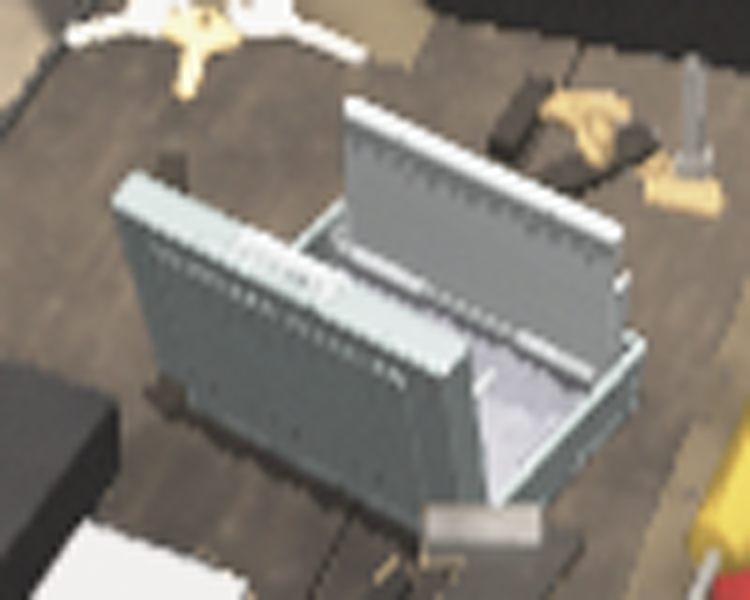

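```bash
cat > m.py <<'E'
from h import *
def case(P,p):
    c,s=np.cos(p[2]),np.sin(p[2]); P=np.atleast_2d(P)/1000.
    return np.c_[p[0]+c*P[:,0]-s*P[:,1],p[1]+s*P[:,0]+c*P[:,1],P[:,2]]
def rack(s,n,y,a): return [-35+s*np.cos(a)-n*np.sin(a),y,18+s*np.sin(a)+n*np.cos(a)]
def lid(s,n,y,b): return [45-s*np.cos(b)+n*np.sin(b),y,32+s*np.sin(b)+n*np.cos(b)]
E
cat > fit.py <<'E'
from m import *
from scipy.optimize import least_squares
R=lambda y:lambda a,b:rack(66,0,y,a)
L=lambda n,y:lambda a,b:lid(90,n,y,b)
C=lambda *P:lambda a,b:P
obs={'scene':[(R(-53),145,165),(R(53),475,85),(L(14,-60),225,368),(L(14,60),643,250),(L(0,-60),222,330),(L(0,60),632,212),(C(45,-60,0),210,540),(C(45,60,0),580,435),(C(-45,-60,32),122,270),(C(-45,60,32),480,175)],
'side':[(R(-53),350,105),(R(53),618,235),(L(14,-60),115,200),(L(14,60),445,375),(L(0,-60),135,172),(L(0,60),468,348),(C(-45,60,32),642,342),(C(45,60,32),500,500)]}
def res(p,full=False):
    o=[]
    for n in obs:
        P=case([f(p[3],p[4]) for f,_,_ in obs[n]],p)
        uv=np.array([(205+(u+.5)/7.5-.5,145+(v+.5)/7.5-.5) for _,u,v in obs[n]])
        o.append(proj(n,P)-uv)
    return o if full else np.vstack(o).ravel()
r=least_squares(res,[.52,.09,-1.57,1.5,1.85],loss='soft_l1')
print(np.round(r.x,4)); [print(np.round(x,1).tolist()) for x in res(r.x,True)]
p=r.x; print('rack',case(rack(66,0,0,p[3]),p),'lid',case(lid(90,14,0,p[4]),p),'catch',case([-50,0,42],p))
print(ray('scene',(226,255),.01),ray('scene',(163,181),0.005),ray('scene',(359,235),.0))
E
python3 fit.py
```

```text
[ 0.5208  0.1033 -1.8492  1.5257  1.793 ]
[[-0.7, 0.5], [-0.1, -0.4], [0.5, 0.0], [0.8, 0.2], [-1.3, -0.8], [-0.3, -0.3], [0.2, 0.5], [0.1, 0.1], [-0.6, -0.7], [-0.5, -0.8]]
[[-0.2, 0.1], [0.8, 0.7], [-0.9, 0.5], [-0.4, 0.7], [0.3, -0.1], [0.3, -0.5], [1.0, 0.3], [-0.8, 1.4]]
rack [[0.5295644  0.1341     0.08393304]] lid [[0.49919598 0.02783249 0.11670043]] catch [[0.5345027  0.15138046 0.042     ]]
[ 0.38124005 -0.00300589  0.01      ] [0.37363172 0.26459825 0.005     ] [ 0.6432248  -0.12557446  0.        ]
```

```bash
cat > plan.py <<'E'
from m import *
p=[0.5208,0.1033,-1.8492,1.5257,1.793]
def W(x,z,y=0): return np.round(case([x,y,z],p)[0]*1000,1).tolist()
if __name__=='__main__':
    print(np.round(vision.get_calibration('wrist')['mount'],3).tolist())
    from scipy.optimize import least_squares
    def tri(a,b):
        return least_squares(lambda P:np.r_[(proj('scene',P)-a)[0],(proj('side',P)-b)[0]],[.5,.1,.2])
    for nm,a,b in(('lamp',(305,20),(395,75)),('grinder red',(217,80),(331,103)),('motor top',(160,20),(342,42)),('vise jaw',(313,245),(222,230))):
        r=tri(a,b);print(nm,np.round(r.x,3),round(r.cost,1))
    print('base corner',ray('scene',(253,125),0),ray('scene',(180,155),0))
    print('appr',W(-70,150),W(-65,78))
    for a in np.arange(1.5257,-.01,-.109):
        cx=-35+60*np.cos(a)-1.5*np.sin(a); X=min(cx-9.5,12)
        Z=max(18+60*np.sin(a)+1.5*np.cos(a) if X<12 else 0,18+54*np.sin(a)+9*np.cos(a) if a<.95 else 0)
        print('R',round(a,2),round(X,1),round(Z,1),W(X,Z))
    for b in np.r_[1.793,np.arange(1.7,-.01,-.1)]:
        if b>np.pi/2: e=lid(90,14,0,b); X,Z=e[0]+9.5,e[2]-10
        else: e=lid(82,14,0,b); X,Z=e[0]+9.5,e[2]
        print('L',round(b,2),round(X,1),round(Z,1),W(X,Z))
E
python3 plan.py
```

```text
[[0.0, 0.954, 0.301, 0.08], [1.0, -0.001, 0.001, 0.001], [0.001, 0.301, -0.954, -0.196], [0.0, 0.0, 0.0, 1.0]]
lamp [0.745 0.214 0.318] 5.4
grinder red [0.618 0.388 0.131] 1.2
motor top [0.591 0.628 0.202] 0.3
vise jaw [ 0.505 -0.109  0.094] 83.4
base corner [0.67722614 0.31206663 0.        ] [0.45307699 0.32604362 0.        ]
appr [540.0, 170.6, 150.0] [538.7, 165.8, 78.0]
R 1.53 -43.3 78.0 [532.7, 144.9, 78.0]
R 1.42 -36.8 77.5 [530.9, 138.7, 77.5]
R 1.31 -30.3 76.3 [529.1, 132.5, 76.3]
R 1.2 -24.1 74.4 [527.4, 126.5, 74.4]
R 1.09 -18.1 71.9 [525.8, 120.7, 71.9]
R 0.98 -12.4 68.7 [524.2, 115.2, 68.7]
R 0.87 -7.0 65.1 [522.7, 110.1, 65.1]
R 0.76 -2.2 61.8 [521.4, 105.4, 61.8]
R 0.65 2.2 58.0 [520.2, 101.2, 58.0]
R 0.54 6.0 53.7 [519.1, 97.5, 53.7]
R 0.44 9.3 48.9 [518.3, 94.4, 48.9]
R 0.33 11.8 43.9 [517.5, 91.9, 43.9]
R 0.22 12 38.5 [517.5, 91.8, 38.5]
R 0.11 12 32.8 [517.5, 91.8, 32.8]
R -0.0 12 27.0 [517.5, 91.8, 27.0]
L 1.79 88.0 106.7 [496.6, 18.7, 106.7]
L 1.7 80.0 109.4 [498.8, 26.4, 109.4]
L 1.6 71.1 111.6 [501.3, 34.9, 111.6]
L 1.5 62.7 114.8 [503.6, 43.0, 114.8]
L 1.4 54.4 115.2 [505.9, 51.0, 115.2]
L 1.3 46.1 114.8 [508.1, 59.0, 114.8]
L 1.2 37.8 113.5 [510.4, 66.9, 113.5]
L 1.1 29.8 111.4 [512.6, 74.7, 111.4]
L 1.0 22.0 108.6 [514.8, 82.2, 108.6]
L 0.9 14.5 104.9 [516.8, 89.4, 104.9]
L 0.8 7.4 100.6 [518.8, 96.2, 100.6]
L 0.7 0.8 95.5 [520.6, 102.5, 95.5]
L 0.6 -5.3 89.9 [522.2, 108.4, 89.9]
L 0.5 -10.7 83.6 [523.8, 113.6, 83.6]
L 0.4 -15.6 76.8 [525.1, 118.3, 76.8]
L 0.3 -19.7 69.6 [526.2, 122.2, 69.6]
L 0.2 -23.1 62.0 [527.1, 125.5, 62.0]
L 0.1 -25.7 54.1 [527.9, 128.0, 54.1]
L -0.0 -27.5 46.0 [528.4, 129.7, 46.0]
```

Emit:
move_arm(rows=[[20,-40,0,-0.14,1],[25,-40,0,-0.14,1],[30,-35,0,-0.14,1],[32,-33,0,-0.14,1],[35,-30,0,-0.14,1],[35,-28,0,-0.14,1],[35,-28,0,-0.14,1],[37,-27,0,-0.14,1],[37,-26,0,-0.14,1],[37,-26,0,-0.14,1],[0,0,0,-0.027,1],[0,0,0,0,1]], newtons=20)

```text
time: 1.3
tool_pos: [0.5378, 0.1653, 0.1878]
tool_rot: [-3.14, 0.001, 1.291]
contact_force: [-1.0, 0.4, -0.3]
opening: 0.0022
grip_force: 0.0
```

Emit:
move_arm(rows=[[1,0,-40,0,1],[0,0,-40,0,1],[0,0,-30,0,1],[0,0,0,0,1],[-2,-7,0,0,1],[-2,-7,0,0,1],[-1,-4,0,0,1],[0,0,0,0,1]])

```text
time: 2.1
tool_pos: [0.5345, 0.1474, 0.0802]
tool_rot: [3.139, -0.001, 1.292]
contact_force: [0.1, -1.2, 0.2]
opening: 0.0005
grip_force: 0.0
```

```bash
python3 - <<'E'
from h import *
for n in('scene','side'): save(n,n+'1')
a,b=[cv2.imread(f'pics/{n}1.png')[115:225,205:305] for n in('scene','side')]
cv2.imwrite('pics/c2.png',cv2.resize(np.hstack([a,b]),(800,440),interpolation=cv2.INTER_CUBIC))
E
```

```text
(no output)
```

View pics/c2.png

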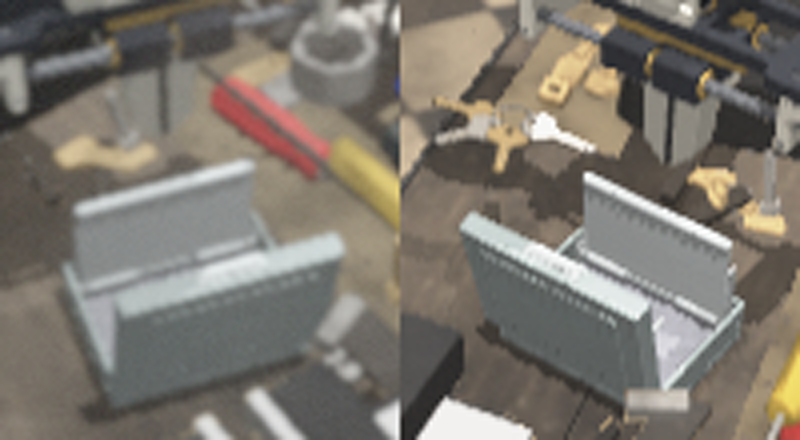

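The picture shows the fingers well above and behind the rack edge: tip at about scene (244,147), side (272,155). I'll check that against the projection.

```bash
python3 - <<'E'
from plan import *
s=monitor.observe();P=s['tool_pos'];print(P,s['time'])
for n in('scene','side'):print(proj(n,P),proj(n,case(rack(66,0,0,1.5257),p)))
from scipy.optimize import least_squares
r=least_squares(lambda P:np.r_[(proj('scene',P)-[244,147.5])[0],(proj('side',P)-[272,155.5])[0]],[.5,.1,.1]);print(r.x,r.cost)
E
```

```text
[0.53438773 0.14787155 0.07964191] 2.2
[[244.065645   158.27735757]] [[245.78696696 161.21392131]]
[[272.5416579  165.66820781]] [[268.94109123 167.38196702]]
[0.53277841 0.14368536 0.11527599] 0.20402096959573704
```

```bash
python3 - <<'E'
from h import *
a=cv2.imread('pics/scene1.png')[110:180,215:275];b=cv2.imread('pics/side1.png')[110:180,242:302]
x=cv2.resize(np.hstack([a,b]),(800,467),interpolation=cv2.INTER_CUBIC)
cv2.imwrite('pics/c3.png',np.clip(x.astype(float)*1.3,0,255).astype('uint8'))
E
```

```text
(no output)
```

View pics/c3.png

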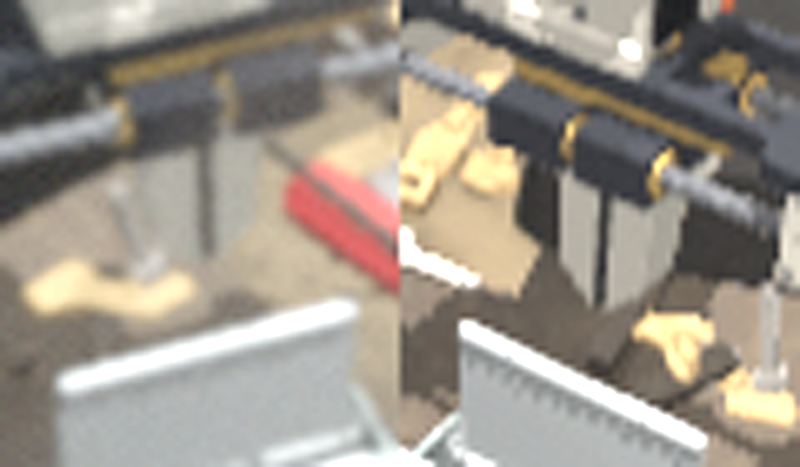

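The visible fingertips triangulate about 30 mm above the reported TCP. A small sideways push will show by force and by rack motion which one is right.

Emit:
move_arm(rows=[[-1,-4,0,0,1],[-1,-4,0,0,1],[-1,-4,0,0,1],[0,0,0,0,1]])

```text
time: 2.6
tool_pos: [0.5307, 0.1354, 0.0786]
tool_rot: [-3.141, 0.0, 1.292]
contact_force: [0.4, 0.2, 0.8]
opening: 0.0006
grip_force: 0.0
```

```bash
python3 - <<'E'
from plan import *
a0=cv2.imread('pics/scene1.png').astype(int); 
a=save('scene','scene2')[:,:,::-1].astype(int); b0=cv2.imread('pics/side1.png').astype(int); b=save('side','side2')[:,:,::-1].astype(int)
s=monitor.observe();P=s['tool_pos'];print(P,s['time'],s['contact_force'])
for z in(.08,.11,.146,.18):
  print(z,proj('scene',[P[0],P[1],z]),proj('side',[P[0],P[1],z]))
for n,d in(('scene',abs(a-a0)),('side',abs(b-b0))):
  m=d.max(2)[145:225,205:305]>30; print(n,m.sum(), np.argwhere(m).min(0) if m.any() else '', np.argwhere(m).max(0) if m.any() else '')
x=cv2.resize(np.hstack([a[110:180,215:275],b[110:180,242:302]]).astype('uint8'),(800,467),interpolation=cv2.INTER_CUBIC)
cv2.imwrite('pics/c4.png',x)
E
```

```text
[0.5309429  0.13586687 0.07872111] 2.7 [-0.34506382  0.58699185 -0.21974754]
0.08 [[245.86251631 161.77353752]] [[269.62669389 168.29528876]]
0.11 [[245.5318258  151.98852187]] [[270.28112556 158.64640001]]
0.146 [[245.1108025  139.53059123]] [[271.11162728 146.40154843]]
0.18 [[244.68662255 126.97925606]] [[271.94531583 134.10971042]]
scene 162 [0 3] [44 63]
side 459 [0 4] [52 99]
```

View pics/c4.png

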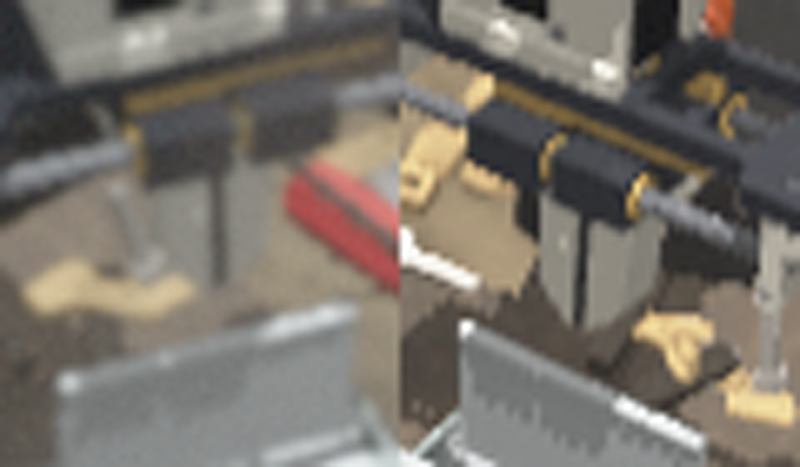

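```bash
python3 - <<'E'
from plan import *
from scipy.optimize import least_squares
r=least_squares(lambda P:np.r_[(proj('scene',P)-[247.2,152.7])[0],(proj('side',P)-[269.4,159.2])[0]],[.5,.1,.1]);print(r.x,r.cost)
P=monitor.observe()['tool_pos'];print((r.x-P)*1000)
E
```

```text
[0.53073061 0.1291852  0.11325527] 0.007562670610943255
[-0.21228105 -6.68167024 34.53415372]
```

The rack did not move and no force showed, so the fingertips really end about 34 mm above the reported TCP. I'll back off, go down 35 mm and approach again.

Emit:
move_arm(rows=[[3,9,0,0,1],[2,9,0,0,1],[0,0,-17,0,1],[0,0,-18,0,1],[0,0,0,0,1]])

```text
time: 3.2
tool_pos: [0.5343, 0.1547, 0.0416]
tool_rot: [-3.138, 0.002, 1.294]
contact_force: [-1.2, -0.3, 0.0]
opening: 0.0004
grip_force: 0.0
```

Emit:
move_arm(rows=[[-1,-4,0,0,1],[-1,-4,0,0,1],[-1,-4,0,0,1],[-1,-4,0,0,1],[0,0,0,0,1]])

```text
time: 3.7
tool_pos: [0.5321, 0.1374, 0.0442]
tool_rot: [3.141, -0.0, 1.292]
contact_force: [0.7, 1.2, -0.6]
opening: 0.0003
grip_force: 0.1
```

```bash
python3 - <<'E'
from plan import *
a=save('scene','scene3')[:,:,::-1];b=save('side','side3')[:,:,::-1]
s=monitor.observe();P=s['tool_pos'];print(P,s['time'],s['contact_force'])
x=cv2.resize(np.hstack([a[120:220,205:305],b[120:220,205:305]]),(800,400),interpolation=cv2.INTER_CUBIC)
cv2.imwrite('pics/c5.png',x)
E
```

```text
[0.53204143 0.13764793 0.04403695] 3.8 [-0.92835587 -0.10710259  0.30664715]
```

View pics/c5.png

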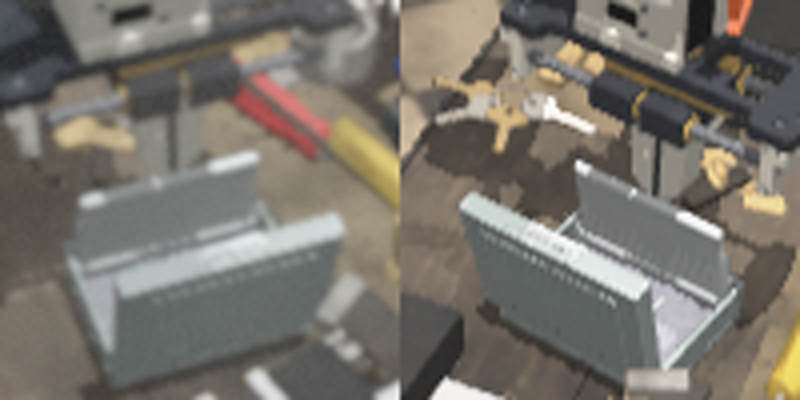

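Emit:
move_arm(rows=[[-1.8,-6.2,-2,0,1],[-1.7,-6,-2,0,1],[-1.6,-5.8,-2.5,0,1],[-1.6,-5.5,-3.2,0,1],[-1.5,-5.1,-3.6,0,1],[-1.3,-4.7,-3.3,0,1],[0,0,0,0,1]])

```text
time: 4.5
tool_pos: [0.5217, 0.104, 0.0264]
tool_rot: [-3.14, 0.001, 1.292]
contact_force: [-0.2, -0.1, 0.5]
opening: 0.0006
grip_force: 0.1
```

Emit:
move_arm(rows=[[-1.2,-4.2,-3.8,0,1],[-1.1,-3.7,-4.3,0,1],[0,0,-4,0,1],[0,0,-4,0,1],[0,0,0,0,1]])

```text
time: 5.0
tool_pos: [0.5198, 0.0967, 0.0105]
tool_rot: [-3.141, 0.001, 1.293]
contact_force: [0.2, 0.1, 0.4]
opening: 0.0006
grip_force: 0.1
```

Emit:
move_arm(rows=[[0,0,-4,0,1],[0,0,-4,0,1],[0,0,-4,0,1],[0,0,-3,0,1],[0,0,0,0,1]])

```text
time: 5.5
tool_pos: [0.5199, 0.097, -0.0045]
tool_rot: [-3.141, -0.0, 1.293]
contact_force: [-1.0, 0.4, 0.8]
opening: 0.0005
grip_force: 0.3
```

```bash
python3 - <<'E'
from plan import *
a=save('scene','scene4')[:,:,::-1];b=save('side','side4')[:,:,::-1]
s=monitor.observe();P=s['tool_pos'];print(P,s['time'],s['contact_force'])
x=cv2.resize(np.hstack([a[120:220,205:305],b[120:220,205:305]]),(800,400),interpolation=cv2.INTER_CUBIC)
cv2.imwrite('pics/c6.png',x)
E
```

```text
[ 0.51981296  0.09712933 -0.00429785] 5.6 [ 0.51030103  0.19776475 -0.05425504]
```

Emit:
move_arm(rows=[[0,0,-1.5,0,1],[0,0,-1.5,0,1],[0,0,0,0,1]])

```text
time: 5.9
tool_pos: [0.5199, 0.0968, -0.0071]
tool_rot: [-3.141, 0.0, 1.293]
contact_force: [0.1, 0.4, 1.2]
opening: 0.0006
grip_force: 0.6
```

Emit:
move_arm(rows=[[0,0,-1,0,1],[0,0,0,0,1]])

```text
time: 6.1
tool_pos: [0.52, 0.0968, -0.008]
tool_rot: [-3.142, 0.0, 1.293]
contact_force: [-0.7, -2.0, 1.1]
opening: 0.0006
grip_force: 0.7
```

Emit:
move_arm(rows=[[0,0,-1,0,1],[0,0,0,0,1]])

```text
time: 6.3
tool_pos: [0.5201, 0.0968, -0.009]
tool_rot: [3.142, 0.0, 1.293]
contact_force: [-0.0, -0.4, 0.4]
opening: 0.0003
grip_force: 0.7
```

Emit:
move_arm(rows=[[0,0,-1,0,1],[0,0,0,0,1]])

```text
time: 6.5
tool_pos: [0.5202, 0.0968, -0.01]
tool_rot: [3.141, -0.0, 1.293]
contact_force: [0.2, -1.4, 0.8]
opening: 0.0007
grip_force: 0.6
```

```bash
python3 - <<'E'
from plan import *
a=save('scene','scene4')[:,:,::-1];b=save('side','side4')[:,:,::-1]
s=monitor.observe();P=s['tool_pos'];print(P,s['time'],s['contact_force'])
x=cv2.resize(np.hstack([a[120:220,205:305],b[120:220,205:305]]),(800,400),interpolation=cv2.INTER_CUBIC)
cv2.imwrite('pics/c6.png',x)
E
```

```text
[ 0.52021614  0.09684947 -0.00998487] 6.6 [ 0.04740619 -0.68703931  0.20091374]
```

View pics/c6.png

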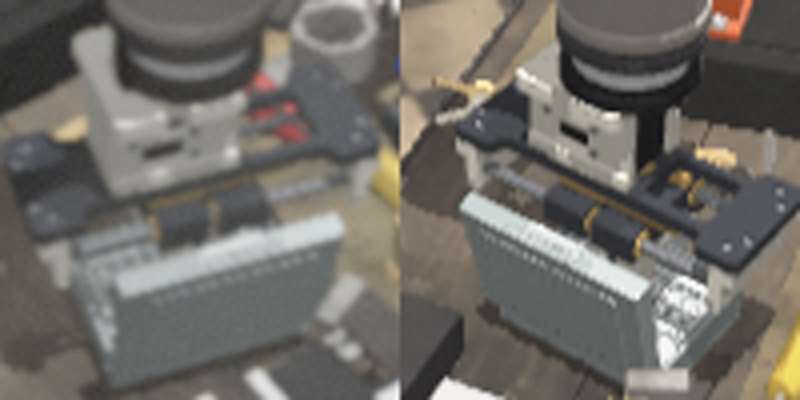

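The rack is nearly flat at side (690,300) in the crop, and neither case nor lid has shifted. I'll keep going down until it is firm.

Emit:
move_arm(rows=[[0,0,-1,0,1],[0,0,-1,0,1],[0,0,0,0,1]])

```text
time: 6.9
tool_pos: [0.5202, 0.0968, -0.012]
tool_rot: [3.141, 0.0, 1.293]
contact_force: [0.0, -1.4, 0.9]
opening: 0.0006
grip_force: 0.7
```

Emit:
move_arm(rows=[[0,0,-1,0,1],[0,0,0,0,1]])

```text
time: 7.1
tool_pos: [0.5203, 0.0968, -0.0124]
tool_rot: [3.141, -0.0, 1.293]
contact_force: [-2.9, -1.8, 8.1]
opening: 0.0006
grip_force: 3.8
```

Emit:
move_arm(rows=[[0,0,-1,0,1],[0,0,0,0,1]])

```text
time: 7.3
tool_pos: [0.5204, 0.0968, -0.0126]
tool_rot: [3.141, -0.0, 1.293]
contact_force: [-4.1, -3.2, 14.2]
opening: 0.0004
grip_force: 7.2
```

Emit:
move_arm(rows=[[0,0,5,0,1],[0,1,25,0,1],[0,1,35,0,1],[0,0,35,0,1],[0,0,35,0,1],[-7,-24,0,0,1],[-8,-25,0,0,1],[-8,-25,0,0,1],[-6,-25,0,0,1],[0,0,0,0,1]])

```text
time: 8.3
tool_pos: [0.4905, -0.0021, 0.1209]
tool_rot: [-3.141, 0.0, 1.29]
contact_force: [-0.5, 0.7, 0.4]
opening: 0.0008
grip_force: 0.0
```

Emit:
move_arm(rows=[[0,0,-25,0,1],[0,0,-26,0,1],[0,0,0,0,1]])

```text
time: 8.6
tool_pos: [0.4889, 0.0008, 0.0674]
tool_rot: [-3.135, 0.0, 1.293]
contact_force: [-0.3, 0.0, 0.2]
opening: 0.0006
grip_force: 0.0
```

```bash
python3 - <<'E'
from plan import *
s=monitor.observe();P=s['tool_pos'];c,t=np.cos(p[2]),np.sin(p[2]);d=(P[:2]-p[:2])*1000
print(P,s['time'],s['contact_force'],'X',c*d[0]+t*d[1],'Y',-t*d[0]+c*d[1])
E
```

```text
[0.48890243 0.00083632 0.06736946] 8.6 [-0.32461547  0.01943712  0.22781462] X 107.2844813344978 Y -2.5101826778919403
```

Emit:
move_arm(rows=[[3,9,0,0,1],[3,9,0,0,1],[2.2,7.7,2.7,0,1],[2.5,8.5,2.2,0,1],[2.3,8.1,3.2,0,1],[2.3,8,0.4,0,1],[2.2,8,-0.4,0,1],[0,0,0,0,1]])

```text
time: 9.4
tool_pos: [0.5089, 0.0593, 0.0782]
tool_rot: [3.141, -0.001, 1.294]
contact_force: [0.1, 0.5, -0.5]
opening: 0.0007
grip_force: 0.0
```

```bash
python3 - <<'E'
from plan import *
a=save('scene','scene5')[:,:,::-1];b=save('side','side5')[:,:,::-1]
s=monitor.observe();P=s['tool_pos'];c,t=np.cos(p[2]),np.sin(p[2]);d=(P[:2]-p[:2])*1000
print(P,s['time'],s['contact_force'],'X',c*d[0]+t*d[1],'Y',-t*d[0]+c*d[1])
x=cv2.resize(np.hstack([a[120:220,205:305],b[120:220,205:305]]),(800,400),interpolation=cv2.INTER_CUBIC)
cv2.imwrite('pics/c7.png',x)
# numeric check: edge strength along projected lid outer top edge for candidate angles
for n,im in(('scene',a),('side',b)):
    g=cv2.GaussianBlur(cv2.cvtColor(np.ascontiguousarray(im),cv2.COLOR_BGR2GRAY),(0,0),.8).astype(float)
    sc=[]
    for bb in np.arange(.9,2,.05):
        v=[]
        for y in list(range(-55,-38,3))+list(range(38,56,3)):
            q=proj(n,case([lid(90,17,y,bb),lid(90,7,y,bb),lid(86,14,y,bb),lid(70,14,y,bb)],p)).astype(np.float32)
            w=cv2.remap(g.astype(np.float32),q[None,:,0],q[None,:,1],1)[0]; v.append(w[1]-w[3])
        sc.append(np.mean(v))
    print(n,round(.9+.05*np.argmax(sc),2),np.round(sc).astype(int).tolist())
E
```

```text
[0.50872039 0.05854296 0.07808997] 9.5 [ 0.19832843 -0.0316923  -0.49863556] X 46.353419070813416 Y 0.6856918908776333
scene 1.3 [-42, -40, -36, -30, -20, -3, 17, 30, 30, 22, 9, 1, 0, 0, -1, -3, -7, -11, -15, -21, -20, -19]
side 1.25 [-33, -28, -22, -15, -3, 17, 40, 48, 42, 28, 13, 7, 12, 12, 11, -1, -7, -17, -23, -20, -5, -5]
```

Both cameras put the lid at about 1.27 rad, as planned. I'll carry on along the arc.

Emit:
move_arm(rows=[[2.3,7.9,-1.3,0,1],[2.2,7.8,-2.1,0,1],[2.2,7.5,-2.8,0,1],[2,7.2,-3.7,0,1],[2,6.8,-4.3,0,1],[1.8,6.3,-5.1,0,1],[1.6,5.9,-5.6,0,1],[1.6,5.2,-6.3,0,1],[1.3,4.7,-6.8,0,1],[0,0,0,0,1]])

```text
time: 10.5
tool_pos: [0.5254, 0.1181, 0.0391]
tool_rot: [-3.141, 0.0, 1.293]
contact_force: [-0.3, -0.2, -0.5]
opening: 0.0006
grip_force: 0.0
```

Emit:
move_arm(rows=[[1.1,3.9,-7.2,0,1],[0.9,3.3,-7.6,0,1],[0,0,0,0,1]])

```text
time: 10.8
tool_pos: [0.5273, 0.125, 0.0243]
tool_rot: [-3.141, 0.0, 1.293]
contact_force: [0.6, -0.5, -0.2]
opening: 0.0003
grip_force: 0.0
```

```bash
python3 - <<'E'
from plan import *
s=monitor.observe();P=s['tool_pos'];c,t=np.cos(p[2]),np.sin(p[2]);d=(P[:2]-p[:2])*1000
print(P,s['time'],s['contact_force'],'X',c*d[0]+t*d[1],'Y',-t*d[0]+c*d[1])
E
```

```text
[0.52730853 0.12495953 0.02430528] 10.8 [ 0.61667803 -0.52714223 -0.22097479] X -22.614217418574253 Y 0.30542849206629086
```

Emit:
move_arm(rows=[[0.8,2.6,-4,0,1],[0.5,2,-3,0,1],[0,0,0,0,1]])

```text
time: 11.1
tool_pos: [0.5291, 0.1292, 0.0182]
tool_rot: [3.141, 0.0, 1.293]
contact_force: [0.1, -0.8, -0.4]
opening: 0.0001
grip_force: 0.2
```

Emit:
move_arm(rows=[[0,0,-1,0,1],[0,0,-1,0,1],[0,0,0,0,1]])

```text
time: 11.4
tool_pos: [0.5293, 0.1294, 0.017]
tool_rot: [3.141, -0.001, 1.293]
contact_force: [-0.9, -0.4, 4.4]
opening: 0.0003
grip_force: 2.3
```

Emit:
move_arm(rows=[[0,0,-1,0,1],[0,0,0,0,1]])

```text
time: 11.6
tool_pos: [0.5293, 0.1297, 0.016]
tool_rot: [3.14, -0.001, 1.293]
contact_force: [-0.1, 1.2, 4.0]
opening: 0.0006
grip_force: 2.4
```

Emit:
move_arm(rows=[[0,0,-1,0,1],[0,0,-1,0,1],[0,0,0,0,1]])

```text
time: 11.9
tool_pos: [0.5294, 0.1298, 0.0138]
tool_rot: [3.14, -0.001, 1.293]
contact_force: [-0.8, 1.5, 4.0]
opening: 0.0004
grip_force: 1.9
```

Emit:
move_arm(rows=[[0,0,-1,0,1],[0,0,-1,0,1],[0,0,0,0,1]])

```text
time: 12.2
tool_pos: [0.5283, 0.1288, 0.0107]
tool_rot: [-3.14, 0.001, 1.293]
contact_force: [0.2, -0.1, 0.1]
opening: 0.0002
grip_force: 0.0
```

Emit:
move_arm(rows=[[0,0,-1,0,1],[0,0,-1,0,1],[0,0,0,0,1]])

```text
time: 12.5
tool_pos: [0.5286, 0.1291, 0.009]
tool_rot: [-3.141, 0.0, 1.293]
contact_force: [-0.2, 0.7, -0.1]
opening: 0.0005
grip_force: 0.0
```

The force dropped to zero, so the lid has probably snapped. I'll press on to confirm a firm stop.

Emit:
move_arm(rows=[[0,0,-1,0,1],[0,0,-1,0,1],[0,0,0,0,1]])

```text
time: 12.8
tool_pos: [0.529, 0.1292, 0.0081]
tool_rot: [3.141, -0.0, 1.293]
contact_force: [-2.4, -1.1, 6.3]
opening: 0.0003
grip_force: 3.3
```

Emit:
move_arm(rows=[[0,0,-1,0,1],[0,0,-1,0,1],[0,0,0,0,1]])

```text
time: 13.1
tool_pos: [0.5292, 0.1292, 0.0077]
tool_rot: [3.14, -0.0, 1.293]
contact_force: [-6.8, -1.0, 20.2]
opening: 0.0007
grip_force: 10.2
```

Firm stop at reported z of about 8 mm, which is the 46 mm shut height. I'll retreat upward and take the last look.

Emit:
move_arm(rows=[[0,0,5,0,1],[0,0,30,0,1],[0,0,40,0,1],[0,0,40,0,1],[0,0,40,0,1],[-40,30,0,0,1],[-45,30,0,0,1],[-40,30,0,0,1],[0,0,0,0,1]])

```text
time: 14.0
tool_pos: [0.4026, 0.2194, 0.1605]
tool_rot: [-3.139, 0.0, 1.297]
contact_force: [1.1, -0.3, 0.2]
opening: 0.0004
grip_force: 0.0
```

```bash
python3 - <<'E'
from plan import *
a=save('scene','scene8')[:,:,::-1];b=save('side','side8')[:,:,::-1]
print(monitor.observe()['time'],monitor.observe()['tool_pos'])
ims=[np.ascontiguousarray(x[130:230,205:305]) for x in(a,b)]
o=[]
for n,x in zip(('scene','side'),ims):
    x=cv2.resize(x,(400,400),interpolation=cv2.INTER_CUBIC)
    for u,v in proj(n,case([[-45,-60,46],[-45,60,46],[45,60,46],[45,-60,46]],p)):
        cv2.circle(x,(int((u-205)*4+2),int((v-130)*4+2)),3,(0,0,255),1)
    o.append(x)
f=np.hstack([cv2.resize(np.ascontiguousarray(a[150:270,130:270]),(400,200))*1,cv2.resize(np.ascontiguousarray(b[130:250,200:340]),(400,200))])
cv2.imwrite('pics/c8.png',np.vstack([np.hstack(o),f]))
E
```

```text
14.1 [0.40700337 0.21757217 0.16069463]
```

View pics/c8.png

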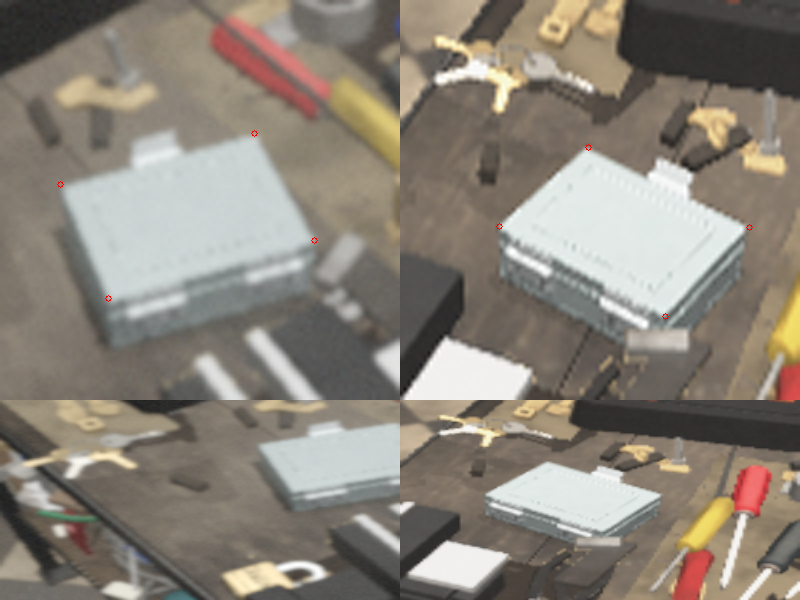

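The lid is shut. Its four corners lie on the predicted 46 mm shut outline (scene crop (60,184), (254,133), (314,240), (108,298)), and the case, keys and padlock are where they were.

```bash
python3 -c "
from cell import workorder
print(workorder.hand_in())"
```

```text
the job is handed in; nothing more can be done
None
```

The job is handed in: I folded the rack flat first, then closed the lid, which snapped shut under the catch; in the last pictures the case, padlock and keys were where they started, and the arm stayed clear of the oil bottle, though I didn't re-check it.

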